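# Knock down the lock pin of the round mould

### The job

Pick up the mallet by its wooden handle, knock the lock pin of the round mould all the way down with the mallet's head, then stand the mallet back on the rubber mat on its striking face and let go. Do not touch the pin with the gripper, and leave the lock pin of the square mould standing up.

Things in the scene. Friction and masses are not known exactly. Their poses are not given: they have to be found in the camera images.
- mallet: Mallet standing on its head, handle level, towards the robot. Head: upright cylinder 80 mm tall, 50 across. Handle: flat-sided wooden bar 26 wide, 30 tall, axis 40 above the lower striking face, 20 to 150 from the head's axis; grip it firmly, about 55 from it. 0.36-0.56 kg, balances about 10 from the head's axis. Origin: centre of lower striking face; z up; handle along -x. Stands on the mat.
- mat: Flat black rubber mat fixed to the bench, 240 mm (its x) by 180 mm (its y), 4 mm thick. Origin: centre of its underside, on the bench top. The mallet starts on it and goes back anywhere on it, the middle of its head over the mat.
- round_pin: Upright steel lock pin amid the top of the fixed ROUND mould (110 mm across, 60 tall): flat head 28 across, 10 thick, on a 14 shaft. Origin: centre of the head's top; z up. At first 84-88 mm above the bench; fully down (head on the mould) 70. Slides straight down against spring and friction, 6 to 9 N, more if driven fast (+1.5 N per 0.1 m/s); stays where left.
- square_pin: The same lock pin amid the top of the fixed SQUARE mould (110 x 110 mm, 60 tall); origin, sizes, heights and stiffness as for the other pin. It must stay up. The moulds stand left and right of the mat, either one on either side.
Mind the look-alikes: they are no part of the job. Leave any blue look-alike of the part that bears square_pin alone.

How it is judged:
On the way, in this order (a step that is already met when the one before it is completed fails the run):
1. the mallet is picked up, its lower face more than 40 mm above the bench (height (world z) of mallet above 0.04 m), for 0.1 s.
2. the round mould's pin is within 3 mm of fully down under the mallet (height (world z) of round_pin below 0.073 m and contact force between mallet and round_pin above 0.5 N).
At the end, for the whole second after the job is handed in: The round mould's pin is within 3 mm of fully down, the square mould's pin is still up (its top more than 78 mm above the bench), and the mallet stands still on the mat on its striking face: middle of the head over the mat, upright within 10 degrees, lower face no more than 12 mm above the bench (height (world z) of round_pin below 0.073 m and height (world z) of square_pin above 0.078 m and x of mallet in the frame of mat between -0.12 and 0.12 m and y of mallet in the frame of mat between -0.09 and 0.09 m and height (world z) of mallet below 0.012 m and angle between mallet's own z axis and vertical below 0.17 rad and linear speed of mallet below 0.02 m/s); the robot touches nothing.
It fails at once if the gripper or arm touches the round mould's pin (contact force between any of the fingers, the arm and round_pin above 1 N).
It fails at once if the square mould's pin is pushed down (height (world z) of square_pin below 0.078 m).
It also fails if it takes over 43 s, if anything falls off the work surface, if the arm or the gripper's body presses on something with over 40 N, if the wrist force passes 120 N, or if a joint passes its speed limit or range.

### The arm

A 6-joint arm with a two-finger parallel gripper is mounted at the origin on the work surface. World frame = base frame: x ahead of the robot, y to its left, z up, the work surface at z = 0. Lengths are in m, angles in rad, forces in N, time in s.
With the tool pointing down it reaches from about 0.325 to 0.75 m from the base axis. Payload 7.6 kg.
Tool frame: the origin (TCP) lies between the finger pads; the fingertips stand 25 mm ahead of it and the grasp point (between the pads) lies 6 mm ahead of it; z points along the fingers, y is the direction in which the jaws open and shut (so a half turn about z gives the same grasp; the last joint's range is limited). The gripper opens to 85 mm and grips with 20 to 120 N. Pads are 22 mm wide; open, the fingers measure 114 mm over their backs; the gripper's body (76 mm by 85 mm) begins 54 mm behind the grasp point. The pads swing forward as they close: fully open they stand 13 mm farther back than shut.
Start: joints at [-1.291, 0.052, 1.401, -0, 1.689, -0.07], TCP at [0.18, -0.493, 0.256] pointing down, gripper open.
Joint ranges: [-2.9, 2.9], [-0.91, 2.17], [0.12, 2.37], [-1.06, 4.2], [0.26, 2.73], [-2.93, 2.93]. Speed limits (rad/s): [2.57, 2.57, 3.01, 3.14, 3.14, 3.14].

### API

Orientations are given as a unit quaternion [w, x, y, z].
In Python, from station import get_obs, get_image, camera_model, env gives the robot as it stands.
- The arm moves only by the shell command python3 -m jog 'ROWS'. ROWS is JSON, a list that holds one entry, the list of rows, each a list of 5 numbers: the shift along the tool's x, y, z in mm, then the turn about the tool's z in degrees, then the finger opening in mm, from 0 to 85.4. A call has exactly 10 rows; each row is the pose to reach, as a shift and turn from the pose measured when the call began, along the tool's axes at that moment; what a row does not reach only later rows make up. A row lasts 1/8 s, in which the tool goes at most 62.5 mm and 10.7 degrees, less where a joint would pass 70% of its speed; a pose out of reach is approached as far as the arm can. A call with a gripper value outside its range is refused whole. The fingers move at their own pace and stop on an object; the grip force is fixed at half the most. Time passes only in rows, so rows that repeat a pose let the fingers close, or fill a call up. It gives the time, the measured TCP pose, the force and the opening at its end, in the units of the state.
- get_obs(): the state, without advancing time (a new reading comes with each control period).
- get_image(name): name is "scene" or "side" or "wrist"; returns the picture (480x640x3 uint8, red, green, blue); there is no depth.
- camera_model(name): a dict with "fx", "fy", "cx", "cy" (pixels), "dist" ([k1, k2, p1, p2, k3] as OpenCV has them; the pictures are not rectified), "T" (4x4, takes a point from camera to world coordinates); the wrist camera has in their place "mount" (4x4, takes a point from camera to tool coordinates, whose origin is the TCP and whose axes are the flange's). Camera axes: x right, y down, z forward; pixel columns grow to the right and rows downward; lengths in m; the calibration is good to about 2 mm. A picture is of the moment at which its call begins: read the wrist's pose just before it. camera_model takes no time and is no camera call.
- env.hand_in(): hands the job in, once; it reports no verdict.
The state is a dict: "clock": time; "joint_positions": joint angles; "joint_velocities": joint speeds; "joint_torque": joint torques, N m; "tcp_pos": TCP position; "tool_rot": TCP orientation; "contact_force": force on the tool from outside, world axes, zero at the start; "ft_torque": the same for the moment, N m; "finger_gap": opening from 0.0 (shut) to 1.0 (fully open).
Only numpy, scipy, OpenCV 4.12 (cv2) and the standard library are available. Lean on these libraries where they do the work, as an engineer would, in place of code of your own. Each camera call takes 0.05 s, during which the arm holds its last target.

## Working session

There is one attempt and no reset: what is moved stays moved. The work goes in short steps, Python scripts to look and compute and a shell command to move; the robot and the scene stay as the last step left them, time stands still between calls to the robot, and variables do not carry over. Pictures are saved under pics/ and viewed, and the job is handed in when it is done.

```bash
ls; mkdir -p pics; python3 - <<'E'
from station import get_obs,get_image,camera_model,env
import cv2
print(get_obs())
for n in ["scene","side","wrist"]:
    cv2.imwrite(f"pics/{n}0.png",get_image(n)[:,:,::-1]); print(n,camera_model(n))
E
```

```text
pics
{'clock': 0.0, 'joint_positions': array([-1.29130889e+00,  5.28512354e-02,  1.40176792e+00, -3.53782390e-05,
        1.68858011e+00, -7.03003135e-02]), 'joint_velocities': array([ 0.00063116,  0.00047414,  0.00144332, -0.00156939,  0.00046368,
        0.00127463]), 'joint_torque': array([-3.61709326e-04, -3.81675982e+01, -3.60177469e+01, -1.06952068e-04,
        6.26255685e-03, -2.66324776e-06]), 'tcp_pos': array([ 0.17985522, -0.49294489,  0.25544301]), 'tool_rot': array([-7.97080904e-04,  9.84745052e-01,  1.74001544e-01, -1.01339644e-04]), 'contact_force': array([-0.09649496, -0.80547303, -0.16693394]), 'ft_torque': array([-0.00500599,  0.01199102, -0.05469397]), 'finger_gap': 0.9973040587299179}
scene {'fx': 619.6431368943418, 'fy': 619.6431368943418, 'cx': 324.9366396600634, 'cy': 240.33436190270487, 'dist': array([-0.00329755,  0.        ,  0.        ,  0.        ,  0.        ]), 'T': array([[ 0.24576891,  0.59506104, -0.76517971,  1.55094482],
       [ 0.9690727 , -0.13270307,  0.20805768, -0.14513265],
       [ 0.02226532, -0.79264888, -0.6092717 ,  0.95145454],
       [ 
[... 330 characters left out ...]
38244 , -0.61205092,  0.91499469],
       [ 0.00740515, -0.72034418, -0.69357727,  0.95053676],
       [ 0.        ,  0.        ,  0.        ,  1.        ]])}
wrist {'fx': 396.81999198091125, 'fy': 396.81999198091125, 'cx': 323.224968602009, 'cy': 236.23123201838985, 'dist': array([-0.05790914,  0.        ,  0.        ,  0.        ,  0.        ]), 'mount': array([[-8.16786842e-04, -9.51038793e-01, -3.09070455e-01,
         7.91533244e-02],
       [ 9.99999617e-01, -8.74436638e-04,  4.80040581e-05,
         6.16841460e-04],
       [-3.15916251e-04, -3.09070297e-01,  9.51039143e-01,
        -1.18960910e-01],
       [ 0.00000000e+00,  0.00000000e+00,  0.00000000e+00,
         1.00000000e+00]])}
```

View pics/scene0.png

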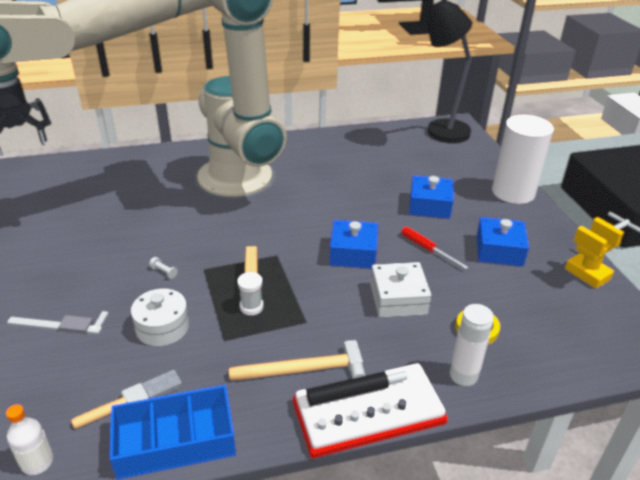

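View pics/side0.png

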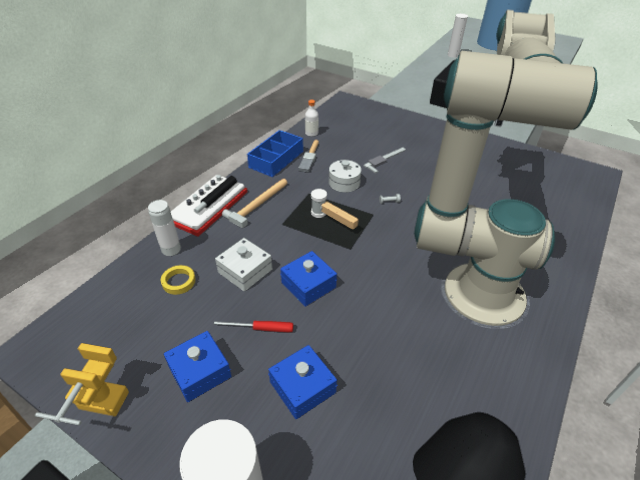

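View pics/wrist0.png

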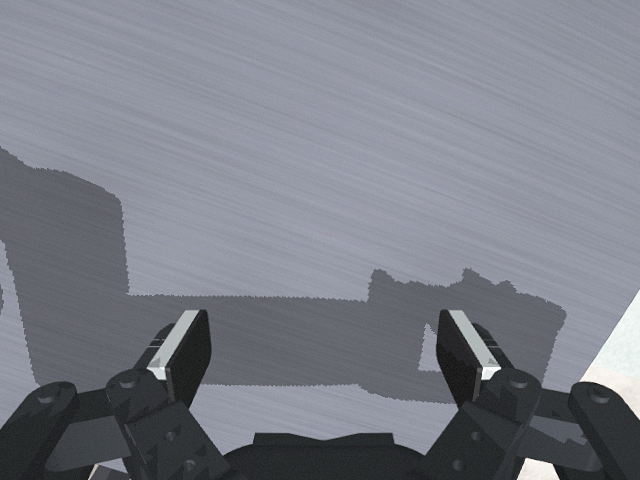

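Scene: the mallet is on the mat near (250,290), the round mould's pin is near (157,300), and the square mould's is near (402,272). The side view shows the mallet near (320,203), the round mould near (345,173), and the square one near (243,258). I'll zoom in on both views.

```bash
python3 - <<'E'
import cv2
a=cv2.imread("pics/scene0.png")[235:355,120:320]; b=cv2.imread("pics/side0.png")[145:265,260:420]
cv2.imwrite("pics/zs.png",cv2.resize(a,None,fx=4,fy=4,interpolation=cv2.INTER_CUBIC))
cv2.imwrite("pics/zd.png",cv2.resize(b,None,fx=5,fy=5,interpolation=cv2.INTER_CUBIC))
E
```

```text
(no output)
```

View pics/zs.png

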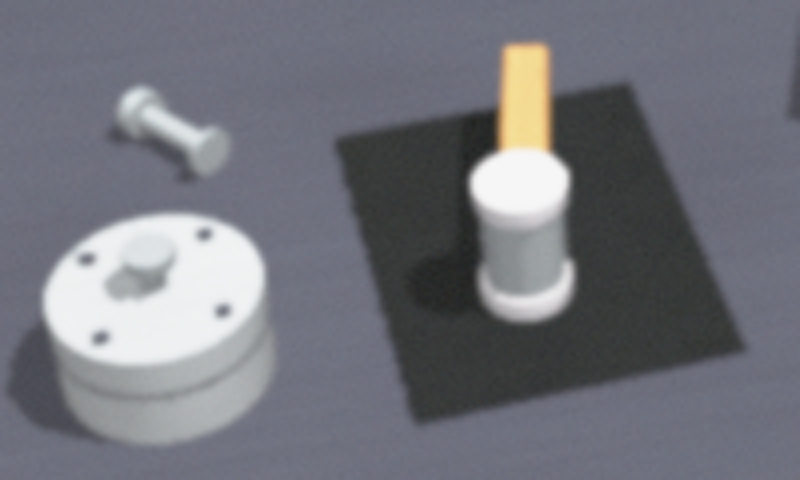

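View pics/zd.png

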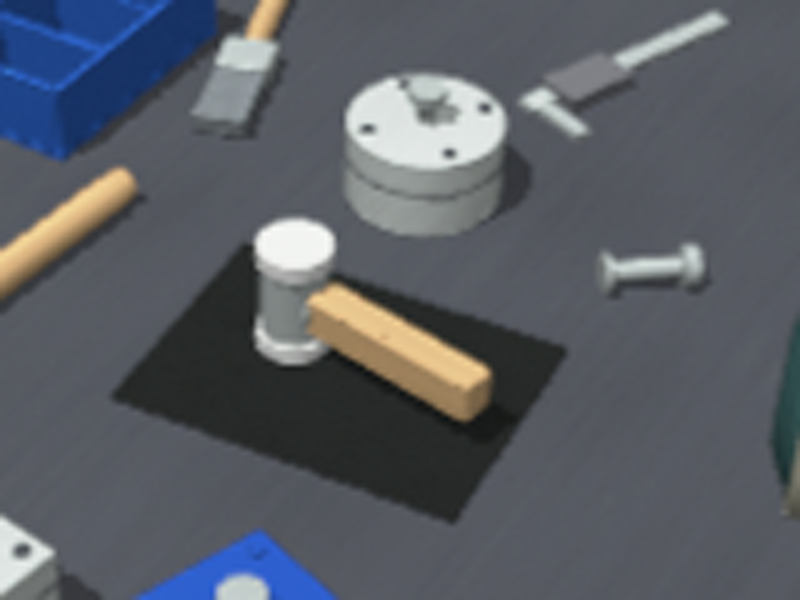

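```bash
cat > h.py <<'E'
import numpy as np, cv2
from station import camera_model,get_obs
from scipy.spatial.transform import Rotation as R
def ray(n,p,obs=None):
    c=camera_model(n); K=np.array([[c['fx'],0,c['cx']],[0,c['fy'],c['cy']],[0,0,1]])
    u=cv2.undistortPoints(np.array([[p]],float),K,np.array(c['dist']))[0,0]
    if n=='wrist':
        T=np.eye(4);T[:3,:3]=R.from_quat(np.roll(obs['tool_rot'],-1)).as_matrix();T[:3,3]=obs['tcp_pos'];T=T@c['mount']
    else: T=c['T']
    d=T[:3,:3]@np.array([u[0],u[1],1]);return T[:3,3],d/np.linalg.norm(d)
def tri(rs):
    A=sum(np.eye(3)-np.outer(d,d) for o,d in rs);b=sum((np.eye(3)-np.outer(d,d))@o for o,d in rs)
    x=np.linalg.solve(A,b);return x,max(np.linalg.norm((np.eye(3)-np.outer(d,d))@(x-o)) for o,d in rs)
def plane(r,z): o,d=r;return o+d*(z-o[2])/d[2]
E
python3 - <<'E'
from h import *
S=lambda x,y:(120+(x+.5)/4-.5,235+(y+.5)/4-.5)
D=lambda x,y:(260+(x+.5)/5-.5,145+(y+.5)/5-.5)
f={'headtop':((520,186),(295,247)),'handle_end_top':((526,46),(478,379)),'pin':((149,247),(429,90)),
'm00':((335,142),(567,350)),'m01':((630,83),(455,520)),'m11':((746,350),(113,397)),'m10':((415,423),(245,245)),'hb':((527,292),(293,338))}
for k,(a,b) in f.items():
    rs=[ray('scene',S(*a)),ray('side',D(*b))]
    x,e=tri(rs);print(k,np.round(x*1e3,1),round(e*1e3,1))
E
```

```text
headtop [559.  -38.3  80.1] 0.2
handle_end_top [412.8 -13.3  57.9] 0.0
pin [ 570.4 -229.1   85.2] 0.4
m00 [ 405.9 -128.6    0.9] 0.4
m01 [390.6  50.1   2.2] 1.0
m11 [627.5  68.8   1.2] 0.5
m10 [ 641.8 -109.     1.2] 0.7
hb [560.2 -38.8   4.3] 0.5
```

```bash
cat >> h.py <<'E'
def delta(target,yaw):
    "target TCP mm world, tool-x yaw deg -> tool shift mm and turn deg"
    o=get_obs();M=R.from_quat(np.roll(o['tool_rot'],-1)).as_matrix()
    y=np.degrees(np.arctan2(M[1,0],M[0,0]))
    s=M.T@(np.array(target)-o['tcp_pos']*1e3)
    print('yaw',round(y,2),'tilt',round(np.degrees(np.arccos(-M[2,2])),2),'shift',np.round(s,1),'turn',round((y-yaw+180)%360-180,1),'gap',round(o['finger_gap']*85.4,1),'F',np.round(o['contact_force'],1),'tcp',np.round(o['tcp_pos']*1e3,1),'t',o['clock'])
E
python3 -c "
from h import *
delta([505.3,-29.2,160],-9.7)"
```

```text
yaw 20.04 tilt 0.06 shift [ 464.6 -324.1   96.1] turn 29.7 gap 85.5 F [0.5 0.5 0.2] tcp [ 179.9 -493.   255.7] t 0.15
```

```bash
python3 -m jog '[[[46,-32,10,3,85],[93,-65,20,6,85],[139,-97,30,9,80],[186,-130,40,12,80],[232,-162,50,15,70],[279,-194,60,18,70],[325,-227,70,21,60],[372,-259,80,24,60],[418,-292,90,27,60],[464.6,-324.1,96,29.7,60]]]'
python3 -c "
from h import *
delta([505.3,-29.2,160],-9.7)"
```

```text
clock: 1.4
tcp_pos: [0.5058, -0.0274, 0.1594]
tool_rot: [-0.0, 0.996, -0.085, -0.001]
contact_force: [1.2, -1.6, -0.2]
finger_gap: 0.701
yaw -9.74 tilt 0.08 shift [-0.2  1.8 -0.6] turn -0.0 gap 59.8 F [ 1.2 -1.6 -0.2] tcp [505.8 -27.4 159.4] t 1.4
```

```bash
python3 - <<'E'
from h import *
from station import get_image
import pickle
o=get_obs();im=get_image("wrist")[:,:,::-1];cv2.imwrite("pics/w1.png",im);pickle.dump(o,open("w1.pkl","wb"))
E
```

```text
(no output)
```

View pics/w1.png

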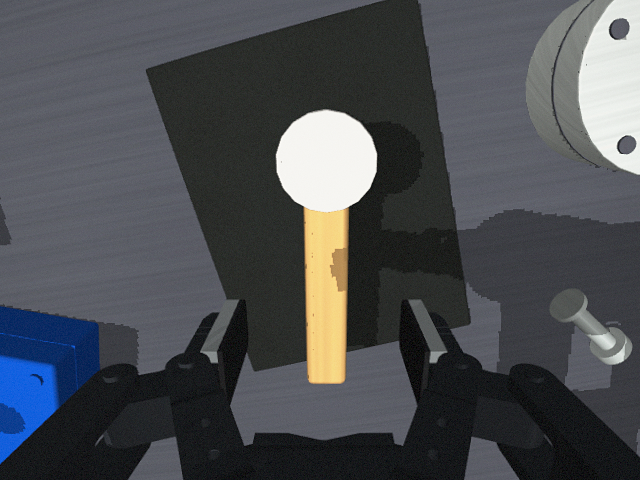

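Wrist view: the head top is at (327,161) and the handle runs vertically from (326,207) to (327,382), about midway between the open jaws.

```bash
python3 - <<'E'
from h import *
import pickle
o=pickle.load(open("w1.pkl","rb"));im=cv2.imread("pics/w1.png")
hsv=cv2.cvtColor(im,cv2.COLOR_BGR2HSV)
m=cv2.inRange(im,(200,200,200),(255,255,255));n,l,st,c=cv2.connectedComponentsWithStats(m)
i=l[161,327];print(st[i],c[i]);hc=c[i]
m=cv2.inRange(hsv,(8,50,90),(30,255,255));m[:,:290]=0;m[:,360:]=0
r=cv2.minAreaRect(cv2.findNonZero(m[215:400])+np.array([[[0,215]]],np.int32));b=cv2.boxPoints(r);print(b)
for z in(.080,.084):print(z,plane(ray('wrist',hc,o),z)*1e3)
top=sorted(b.tolist(),key=lambda p:p[1])
e=(np.array(top[2])+top[3])/2;s=(np.array(top[0])+top[1])/2
P,Q=[plane(ray('wrist',p,o),.058)*1e3 for p in(s,e)];print(P,Q,np.degrees(np.arctan2(*(P-Q)[[1,0]])))
S=lambda x,y:(120+(x+.5)/4-.5,235+(y+.5)/4-.5)
D=lambda x,y:(260+(x+.5)/5-.5,145+(y+.5)/5-.5)
print(tri([ray('wrist',hc,o),ray('scene',S(520,186)),ray('side',D(295,247))]))
print(tri([ray('wrist',e,o),ray('scene',S(526,46)),ray('side',D(478,379))]))
E
```

```text
[ 276  110  101  102 7964] [326.01607233 160.83437971]
[[304. 215.]
 [348. 215.]
 [348. 383.]
 [304. 383.]]
0.08 [558.95394406 -38.47966479  80.        ]
0.084 [559.46190203 -38.54039104  84.        ]
[525.73249737 -32.9526423   58.        ] [411.13345976 -13.45425605  58.        ] -9.656087097034009
(array([ 0.55900879, -0.03835979,  0.0800355 ]), np.float64(0.00024354748245311722))
(array([ 0.41236823, -0.01328697,  0.05823604]), np.float64(0.0008655139816725922))
```

```bash
python3 -m jog '[[[0,1.8,20,0,60],[0,1.8,45,0,60],[0,1.8,70,0,60],[0,1.8,90,0,60],[-0.2,1.8,103,0,60],[-0.2,1.8,109.5,0,60],[-0.2,1.8,109.5,0,20],[-0.2,1.8,109.5,0,15],[-0.2,1.8,109.5,0,15],[-0.2,1.8,109.5,0,15]]]'
python3 -c "
from h import *
delta([505.3,-29.2,200],-9.7)"
```

```text
clock: 2.7
tcp_pos: [0.5076, -0.0242, 0.0498]
tool_rot: [-0.002, 0.996, -0.084, 0.0]
contact_force: [-3.0, -2.7, 5.7]
finger_gap: 0.303
yaw -9.65 tilt 0.21 shift [  -1.4    4.8 -150.2] turn 0.1 gap 25.8 F [-3.  -2.7  5.7] tcp [507.6 -24.2  49.8] t 2.7
```

```bash
python3 -m jog '[[[0,0,0,0,15],[0,0,-5,0,15],[0,0,-15,0,15],[0,0,-30,0,15],[0,0,-50,0,15],[0,0,-70,0,15],[0,0,-90,0,15],[0,0,-105,0,15],[0,0,-110,0,15],[0,0,-110,0,15]]]'
python3 - <<'E'
from h import *
from station import get_image
import pickle
delta([505.3,-29.2,160],-9.7)
d={}
for n in ("wrist","scene","side"):
    d[n]=get_obs();cv2.imwrite(f"pics/{n}2.png",get_image(n)[:,:,::-1])
pickle.dump(d,open("w2.pkl","wb"))
a=cv2.imread("pics/scene2.png")[205:355,120:320]; b=cv2.imread("pics/side2.png")[125:265,260:420]
a=cv2.resize(a,(400,300),interpolation=cv2.INTER_CUBIC);b=cv2.resize(b,(343,300),interpolation=cv2.INTER_CUBIC)
cv2.imwrite("pics/z2.png",cv2.hconcat([a,b]))
E
```

```text
clock: 3.95
tcp_pos: [0.5075, -0.0245, 0.1597]
tool_rot: [-0.002, 0.996, -0.084, 0.0]
contact_force: [-0.4, 0.6, -4.4]
finger_gap: 0.296
yaw -9.64 tilt 0.21 shift [-1.4  5.  -0.3] turn 0.1 gap 25.3 F [-0.4  0.6 -4.4] tcp [507.5 -24.5 159.7] t 3.95
```

View pics/wrist2.png

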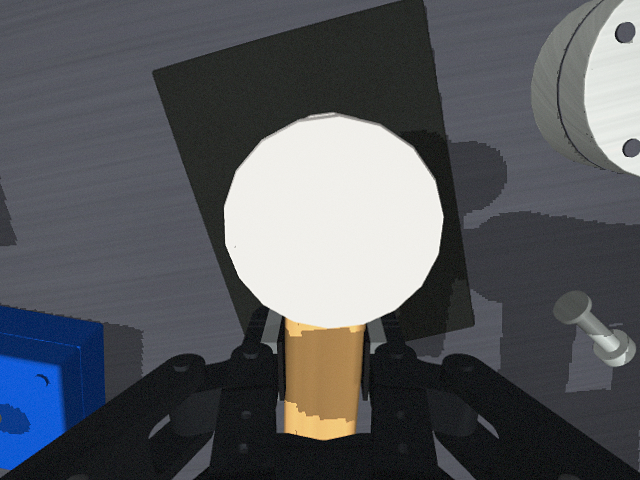

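View pics/z2.png

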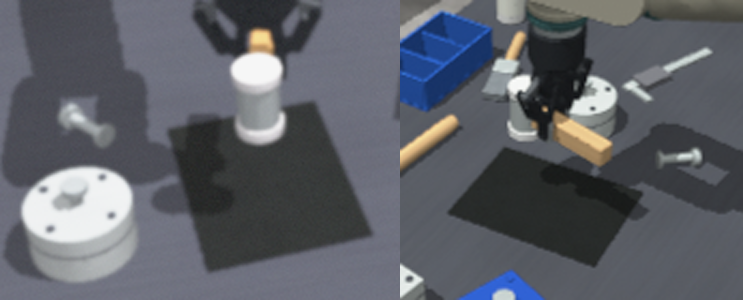

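```bash
python3 - <<'E'
from h import *
import pickle
d=pickle.load(open("w2.pkl","rb"));o=d['wrist'];im=cv2.imread("pics/wrist2.png")
m=cv2.inRange(im,(225,225,225),(255,255,255));n,l,st,c=cv2.connectedComponentsWithStats(m)
i=l[220,334];cn=cv2.findContours((l==i).astype(np.uint8),0,1)[0][0];e=cv2.fitEllipse(cn);print(st[i],c[i],e)
s=cv2.imread("pics/scene2.png");sz=cv2.inRange(s,(215,215,215),(255,255,255));n,l2,st2,c2=cv2.connectedComponentsWithStats(sz)
for k in range(1,n):
    if st2[k][4]>60 and 200<c2[k][0]<300: print('scene',st2[k],c2[k])
for z in(.185,.19,.195):print(z,plane(ray('wrist',e[0],o),z)*1e3)
print(o['tcp_pos'])
# upscaled crops for reading
a=s[225:285,215:285];b=cv2.imread("pics/side2.png")[155:215,290:370]
cv2.imwrite("pics/z3.png",cv2.hconcat([cv2.resize(a,None,fx=5,fy=5,interpolation=2),cv2.resize(b,None,fx=5,fy=5,interpolation=2)]))
E
```

```text
[  224   117   219   211 35691] [332.85279202 222.14039954] ((332.83837890625, 222.1404266357422), (207.76852416992188, 216.91917419433594), 87.14217376708984)
scene [236 232  25  16 317] [247.94952681 239.50157729]
0.185 [558.92460373 -36.30704933 185.        ]
0.19 [560.35327135 -36.43939635 190.        ]
0.195 [561.78193897 -36.57174337 195.        ]
[ 0.50750297 -0.02452685  0.15974903]
```

View pics/z3.png

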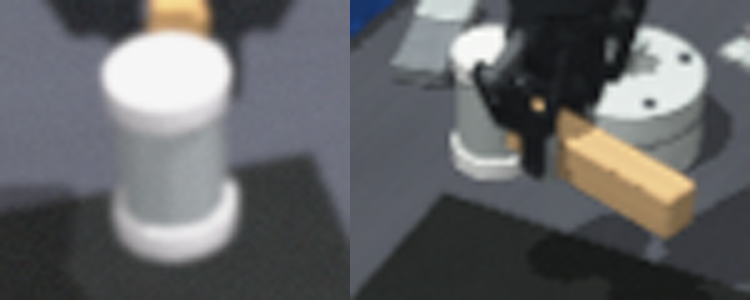

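```bash
python3 - <<'E'
from h import *
print(tri([ray('wrist',(332.84,222.1),__import__('pickle').load(open('w2.pkl','rb'))['wrist']),ray('scene',(248,239.5))]))
delta([525.6,-218.5,159.7],-9.65)
E
```

```text
(array([ 0.56100871, -0.03618884,  0.19213444]), np.float64(0.000311055729804766))
yaw -9.64 tilt 0.23 shift [ 50.7 188.2  -1.6] turn 0.0 gap 25.0 F [-0.2  0.8 -3.9] tcp [507.1 -24.5 158.8] t 4.1
```

```bash
python3 -m jog '[[[3,10,0,0,15],[9,32,0,0,15],[17,62,0,0,15],[26,95,0,0,15],[34,128,0,0,15],[42,156,0,0,15],[47,176,0,0,15],[50,185,0,0,15],[50,188,0,0,15],[50,188,0,0,15]]]'
python3 - <<'E'
from h import *
from station import get_image
delta([525.6,-218.5,159.7],-9.65)
for n in ("scene","side"): cv2.imwrite(f"pics/{n}3.png",get_image(n)[:,:,::-1])
a=cv2.imread("pics/scene3.png")[220:360,100:240]; b=cv2.imread("pics/side3.png")[100:220,290:410]
cv2.imwrite("pics/z4.png",cv2.hconcat([cv2.resize(a,(400,400),interpolation=2),cv2.resize(b,(400,400),interpolation=2)]))
E
```

```text
clock: 5.35
tcp_pos: [0.5249, -0.2177, 0.158]
tool_rot: [-0.002, 0.996, -0.084, -0.001]
contact_force: [0.2, 0.5, -4.3]
finger_gap: 0.301
yaw -9.61 tilt 0.25 shift [ 0.8  0.7 -1.7] turn 0.0 gap 25.7 F [ 0.2  0.5 -4.3] tcp [ 524.9 -217.7  158. ] t 5.35
```

View pics/z4.png

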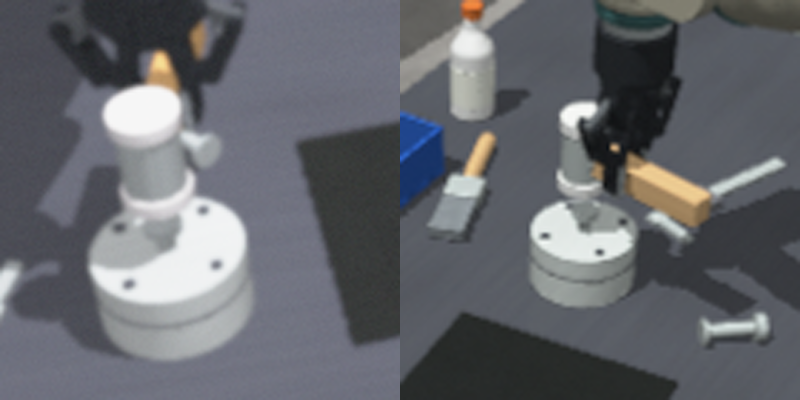

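Both views show the head above the round pin (pin in the left crop at about (165,225)). Next I press down slowly.

```bash
python3 -m jog '[[[0,0,5,0,15],[0,0,11,0,15],[0,0,17,0,15],[0,0,21,0,15],[0,0,24,0,15],[0,0,27,0,15],[0,0,30,0,15],[0,0,33,0,15],[0,0,36,0,15],[0,0,39,0,15]]]'
python3 - <<'E'
from h import *
from station import get_image
delta([525.6,-218.5,118],-9.65)
for n in ("scene","side"): cv2.imwrite(f"pics/{n}4.png",get_image(n)[:,:,::-1])
a=cv2.imread("pics/scene4.png")[220:360,100:240]; b=cv2.imread("pics/side4.png")[100:220,290:410]
cv2.imwrite("pics/z5.png",cv2.hconcat([cv2.resize(a,(400,400),interpolation=2),cv2.resize(b,(400,400),interpolation=2)]))
E
```

```text
clock: 6.7
tcp_pos: [0.5251, -0.2175, 0.1193]
tool_rot: [-0.002, 0.996, -0.084, -0.001]
contact_force: [-3.4, 0.8, 3.5]
finger_gap: 0.297
yaw -9.59 tilt 0.21 shift [0.7 0.9 1.3] turn 0.1 gap 25.3 F [-3.4  0.8  3.5] tcp [ 525.1 -217.5  119.3] t 6.7
```

View pics/z5.png

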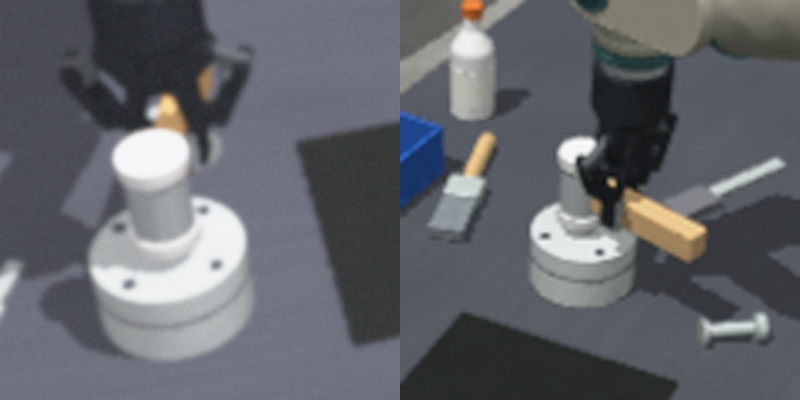

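```bash
python3 -m jog '[[[0,0,0.5,0,15],[0,0,1,0,15],[0,0,1.5,0,15],[0,0,2,0,15],[0,0,2.5,0,15],[0,0,3,0,15],[0,0,3.5,0,15],[0,0,4,0,15],[0,0,4,0,15],[0,0,4,0,15]]]'

```

```text
clock: 8.05
tcp_pos: [0.5251, -0.2175, 0.1158]
tool_rot: [-0.002, 0.996, -0.084, -0.0]
contact_force: [-7.4, 2.7, 8.8]
finger_gap: 0.293
```

```bash
python3 -m jog '[[[0,0,0.5,0,15],[0,0,1,0,15],[0,0,1.5,0,15],[0,0,2,0,15],[0,0,2,0,15],[0,0,2,0,15],[0,0,2,0,15],[0,0,2,0,15],[0,0,2,0,15],[0,0,2,0,15]]]'
python3 - <<'E'
from h import *
from station import get_image
for n in ("scene","side"): cv2.imwrite(f"pics/{n}5.png",get_image(n)[:,:,::-1])
a=cv2.imread("pics/scene5.png")[240:360,110:210]; b=cv2.imread("pics/side5.png")[130:200,310:380]
cv2.imwrite("pics/z6.png",cv2.hconcat([cv2.resize(a,(400,480),interpolation=2),cv2.resize(b,(400,480),interpolation=2)]))
E
```

```text
clock: 9.3
tcp_pos: [0.525, -0.2175, 0.1156]
tool_rot: [-0.002, 0.996, -0.084, -0.0]
contact_force: [-11.4, 4.1, 14.2]
finger_gap: 0.301
```

View pics/z6.png

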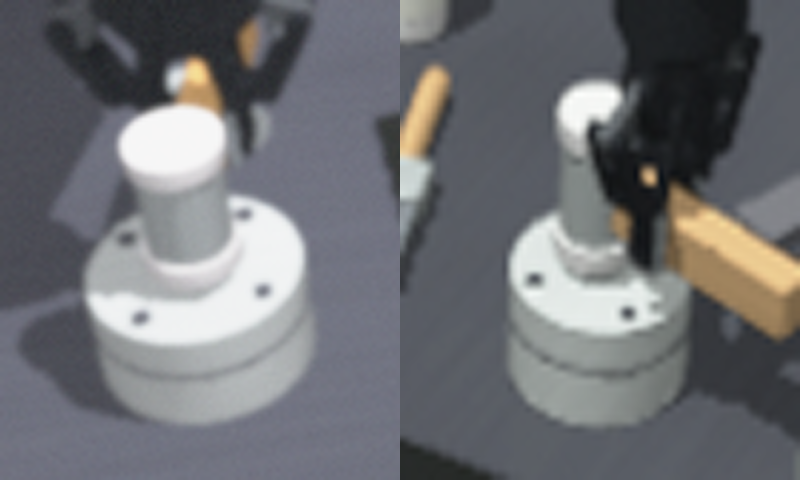

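Force climbed to 18 N while the TCP barely moved, so the pin looks bottomed. Next I lift, move back over the mat and check.

```bash
python3 -m jog '[[[0,0,-5,0,15],[0,0,-15,0,15],[0,0,-28,0,15],[0,0,-40,0,15],[-8,-20,-44,0,15],[-18,-50,-44,0,15],[-28,-85,-44,0,15],[-40,-120,-44,0,15],[-50,-140,-44,0,15],[-55,-150,-44,0,15]]]'
python3 - <<'E'
from h import *
from station import get_image
import pickle
delta([490,-29,159.7],-9.65)
d={}
for n in ("wrist","scene","side"):
    d[n]=get_obs();cv2.imwrite(f"pics/{n}6.png",get_image(n)[:,:,::-1])
pickle.dump(d,open("w6.pkl","wb"))
a=cv2.imread("pics/scene6.png")[205:355,120:320]; b=cv2.imread("pics/side6.png")[125:265,260:420]
cv2.imwrite("pics/z7.png",cv2.hconcat([cv2.resize(a,(400,300),interpolation=2),cv2.resize(b,(343,300),interpolation=2)]))
E
```

```text
clock: 10.65
tcp_pos: [0.4952, -0.0589, 0.1602]
tool_rot: [-0.002, 0.997, -0.083, -0.0]
contact_force: [-0.1, -0.4, -4.1]
finger_gap: 0.297
yaw -9.49 tilt 0.2 shift [-10.1 -28.6   0.6] turn 0.2 gap 25.4 F [-0.1 -0.4 -4.1] tcp [495.2 -58.9 160.2] t 10.65
```

View pics/z7.png

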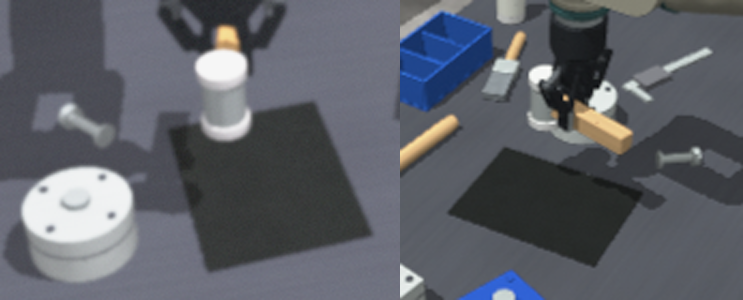

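View pics/wrist6.png

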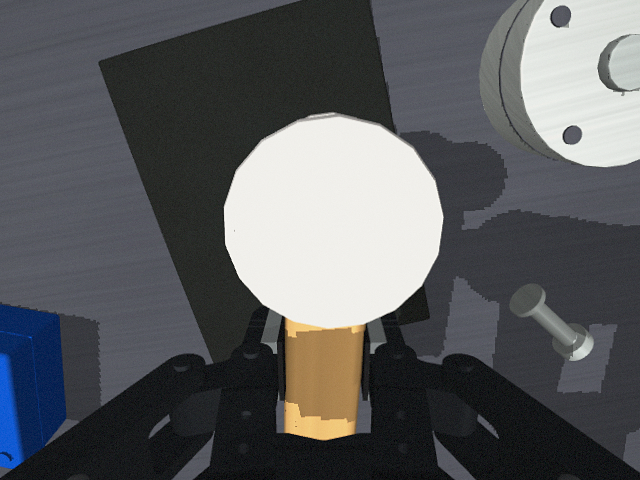

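```bash
python3 - <<'E'
from h import *
im=cv2.imread("pics/scene6.png")[280:330,130:190]
cv2.imwrite("pics/z8.png",cv2.resize(im,None,fx=10,fy=10,interpolation=2))
delta([491.5,-24,50.3],-9.5)
E
```

```text
yaw -9.55 tilt 0.17 shift [-10.2 -34.9 110.1] turn -0.1 gap 25.3 F [ 0.3  0.8 -4.1] tcp [495.7 -60.4 160.3] t 10.8
```

View pics/z8.png

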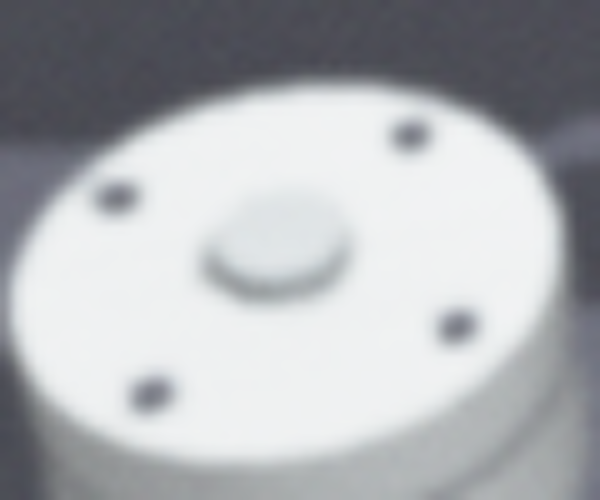

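The pin head now rests on the mould: its side wall is a thin band with no gap, and its top centre is near (158.2,303.6) px. Next I place the mallet.

```bash
python3 - <<'E'
from h import *
o,d=ray('scene',(130+28.2-.45,280+23.6-.45))
for z in(.066,.07,.074,.078,.085):print(z,plane((o,d),z)*1e3)
E
python3 -m jog '[[[-5,-15,10,0,15],[-10,-30,28,0,15],[-10,-35,48,0,15],[-10,-35,68,0,15],[-10,-35,84,0,15],[-10,-35,95,0,15],[-10,-35,101,0,15],[-10,-35,105,0,15],[-10,-35,107,0,15],[-10,-35,107,0,15]]]'
```

```text
0.066 [ 569.37591022 -230.33219249   66.        ]
0.07 [ 573.81010244 -229.9473075    70.        ]
0.074 [ 578.24429466 -229.56242251   74.        ]
0.078 [ 582.67848688 -229.17753752   78.        ]
0.085 [ 590.43832327 -228.50398878   85.        ]
clock: 12.05
tcp_pos: [0.4918, -0.024, 0.0536]
tool_rot: [-0.001, 0.997, -0.083, 0.0]
contact_force: [-0.2, 0.6, -5.5]
finger_gap: 0.301
```

```bash
python3 -m jog '[[[0,0,0.5,0,15],[0,0,1,0,15],[0,0,1.5,0,15],[0,0,2,0,15],[0,0,2.5,0,15],[0,0,3,0,15],[0,0,3.3,0,15],[0,0,3.3,0,15],[0,0,3.3,0,15],[0,0,3.3,0,15]]]'
```

```text
clock: 13.3
tcp_pos: [0.4919, -0.0239, 0.0504]
tool_rot: [-0.001, 0.997, -0.083, 0.0]
contact_force: [-0.8, -0.2, -4.4]
finger_gap: 0.3
```

```bash
python3 -m jog '[[[0,0,0.3,0,15],[0,0,0.6,0,15],[0,0,0.9,0,15],[0,0,1.2,0,15],[0,0,1.5,0,15],[0,0,1.5,0,15],[0,0,1.5,0,15],[0,0,1.5,0,15],[0,0,1.5,0,15],[0,0,1.5,0,15]]]'
```

```text
clock: 14.55
tcp_pos: [0.4918, -0.024, 0.0498]
tool_rot: [-0.001, 0.997, -0.083, -0.0]
contact_force: [-8.1, 0.3, 8.0]
finger_gap: 0.298
```

```bash
python3 -m jog '[[[0,0,-0.3,0,15],[0,0,-0.3,0,15],[0,0,-0.3,0,30],[0,0,-0.3,0,40],[0,0,-0.3,0,55],[0,0,-0.3,0,70],[0,0,-0.3,0,70],[0,0,-0.3,0,70],[0,0,-0.3,0,70],[0,0,-0.3,0,70]]]'
python3 - <<'E'
from h import *
from station import get_image
for n in ("wrist",): cv2.imwrite(f"pics/{n}7.png",get_image(n)[:,:,::-1])
E
```

```text
clock: 15.8
tcp_pos: [0.4918, -0.024, 0.0501]
tool_rot: [-0.001, 0.997, -0.083, 0.0]
contact_force: [-0.5, 0.6, 0.4]
finger_gap: 0.819
```

View pics/wrist7.png

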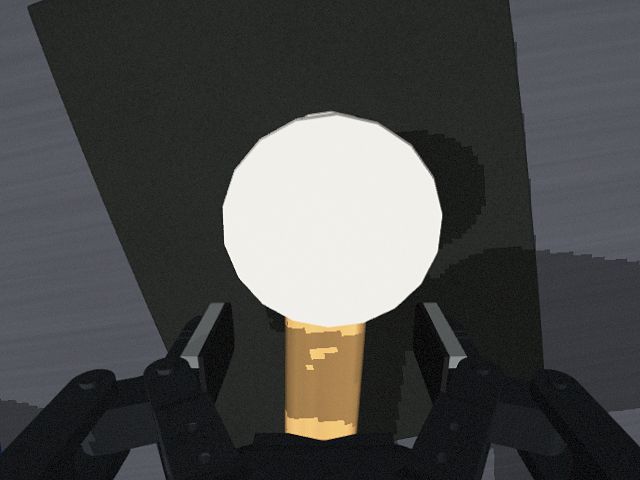

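The jaws are clear on both sides of the handle (pads at x≈225 and 430, handle 285–365), and force is near zero. Now I retreat straight up.

```bash
python3 -m jog '[[[0,0,-8,0,70],[0,0,-20,0,70],[0,0,-40,0,70],[0,0,-65,0,70],[0,0,-95,0,70],[0,0,-130,0,70],[0,0,-160,0,70],[0,0,-180,0,70],[0,0,-190,0,70],[0,0,-190,0,70]]]'
python3 - <<'E'
from h import *
from station import get_image
import pickle
o=get_obs();im=get_image("wrist")[:,:,::-1];cv2.imwrite("pics/wrist8.png",im)
m=cv2.inRange(im,(200,200,200),(255,255,255));n,l,st,c=cv2.connectedComponentsWithStats(m)
for k in range(1,n):
    if st[k][4]>1000 and 220<c[k][0]<420: print(st[k],c[k],plane(ray('wrist',c[k],o),.084)*1e3)
for n in ("scene","side"): cv2.imwrite(f"pics/{n}8.png",get_image(n)[:,:,::-1])
a=cv2.imread("pics/scene8.png")[225:355,120:450]; b=cv2.imread("pics/side8.png")[145:295,210:410]
cv2.imwrite("pics/z9.png",cv2.vconcat([cv2.resize(a,(760,300),interpolation=2),cv2.resize(b,(760,300),interpolation=2)]))
E
```

```text
clock: 17.1
tcp_pos: [0.4919, -0.0245, 0.2408]
tool_rot: [-0.001, 0.997, -0.083, 0.001]
contact_force: [-0.4, -0.3, -0.6]
finger_gap: 0.821
[ 291  111   71   73 4070] [325.95921376 147.25651106] [544.75435623 -35.46960584  84.        ]
```

View pics/z9.png

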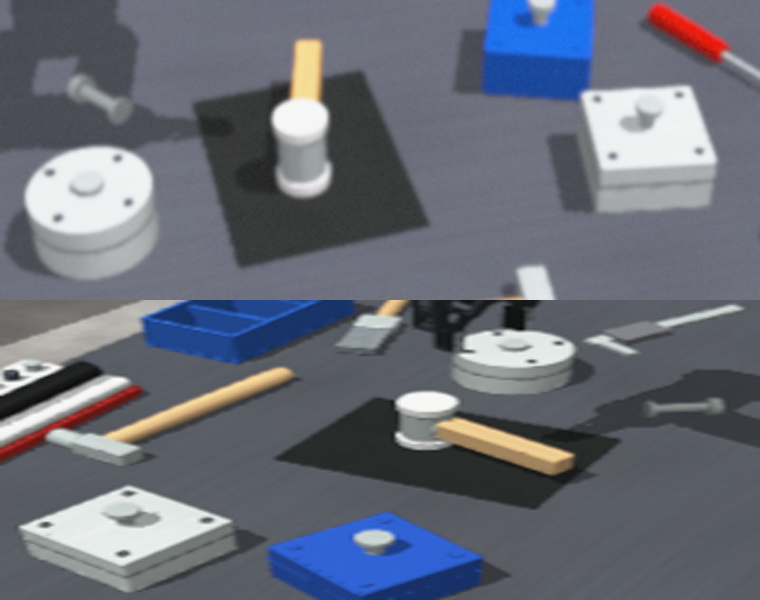

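The mallet stands upright on the mat, the round pin is down on its mould, and the square pin is still up. One last two-view check of the pin's height, then I hand in.

```bash
python3 - <<'E'
from h import *
from station import env
# pin top centres read from the mosaic
S=lambda x,y:(120+x*330/760-.3,225+y*130/300-.3); D=lambda x,y:(210+x*200/760-.3,145+(y-300)*.5-.3)
for k,a,b in (('round',(87,180),(516,343)),('square',(650,104),(123,511)),('headtop',(301,120),(428,402))):
    print(k,tri([ray('scene',S(*a)),ray('side',D(*b))]))
o=get_obs();print(o['clock'],o['contact_force'],o['joint_velocities'].max())
env.hand_in()
E
```

```text
round (array([ 0.57070339, -0.23082447,  0.06891503]), np.float64(0.0003842784351455201))
square (array([0.60005231, 0.28865204, 0.08426546]), np.float64(6.818413598746804e-05))
headtop (array([ 0.54457591, -0.03533847,  0.08053003]), np.float64(0.0013406568336814379))
17.25 [-0.06231436 -0.23600385 -0.65265902] 0.003319258293038073
the job is handed in; nothing more can be done
```

The job is done and handed in at 17.25 s; no verdict is reported. I picked up the mallet by its handle about 55 mm from the head, pressed the round mould's pin down until it stopped, then stood the mallet back on the mat and let go.

**Last checks before handing in:**
- **Round pin:** its top measured about 69 mm above the bench from two views, where fully down is 70 mm. While I was pressing it, the force rose to about 18 N with almost no further movement.
- **Square pin:** it is still up, at about 84 mm.
- **Mallet:** it stands upright on the mat with its head at about (0.545, -0.035) m, roughly 30 mm from the mat's centre.
- **Robot:** the gripper was 0.24 m above the bench with no contact force.

**Disagreements:**
- The head's top measured 80–81 mm, where the text's sizes give 84 mm. That is a little outside the stated 2 mm calibration, and the starting measurement was 80 mm too.
- The gripper shifted about 3 mm sideways when it closed. I allowed for that by measuring the head again after lifting.

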